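# Hang the notched adapter sleeve on its slanted keyed peg

### The job

Put the notched adapter sleeve away on its parking stand: thread it, notches first, onto the slanted peg along the peg's axis and slide it down to the seat. A pair of keys stands on the sprung seat at an angle nobody has noted, so feel for them: press lightly, turn the sleeve until its notches drop over the keys, bring it fully home and let go. Be gentle, never load the stand with more than 25 N, and leave the loose dust cap, lens tube and spare eyepiece where they are.

Things in the scene. Friction and masses are not known exactly. Their poses are not given: they have to be found in the camera images.
- sleeve: loose thick-walled dark metal sleeve, 56 mm outside diameter, 50 mm tall, smooth bore 23 mm right through, about 0.25 kg, standing with its axis vertical. Origin: centre of the underside (toothed end); z along the bore to the plain end; x through the middle of a notch. Lower 10 mm: 4 equal teeth between radius 18 and 27 mm
- sleeve_top (a point): centre of the sleeve's plain upper end, 50 mm above its underside, same axes. The toothed end has 4 equal notches between the teeth, a quarter turn apart (at 0, 90, 180 and 270 degrees from x), 10 mm deep and 8 mm wide; over the 5 mm keys that leaves about 4 degrees of turn either way
- peg: round steel peg on the stand, 20 mm diameter, 65 mm long above its seat, the last 11 mm tapering to 11 mm; rigid, leaning 40 degrees from the vertical. Origin: centre of the seat face at the peg's foot; z along the axis towards the tip; y horizontal. With the sleeve home its origin lies here, z axes agreeing; left on the keys it stands 8 mm too high
- seat (a point): centre of the seat face (axes as the peg): a 58 mm disc on a spring that holds it here (3 N), gives at most 4 mm along the peg (15 N there), then is rigid. Two oppopoint keys, each 5 mm wide tangentially, stand 8 mm proud of it between radius 19 and 25 mm; their angle round the peg differs from case to case and is not reported. A stiff clamp (1.5 N m) keeps the disc from turning
- peg_tip (a point): middle of the peg's tip, 65 mm along the peg's z axis from the seat; same axes as the peg
- stand: the parking stand, bolted down: base plate 100 x 80 x 12 mm, a dark pillar and slanted clamp body that carries the peg's seat 85 mm above the table. Origin: centre of the base's underside, on the table; z up; the peg leans towards its -x side
- dust_cap: loose black dust cap, a shallow cup 35 mm across and 12 mm tall; a bystander; origin at the centre of its underside
- lens_tube: loose short black lens tube, 30 mm across and 28 mm tall; a bystander; origin at the centre of its underside
- spare_ocular: loose black spare eyepiece, stepped, 42 mm across and 60 mm tall; a bystander; origin at the centre of its underside
Mind the look-alikes: they are no part of the job. What is shaped like the sleeve but orange or pink is not meant.

How it is judged:
On the way:
1. the sleeve is threaded on the peg (axis within 4 mm and 0.15 rad, foot at most 40 mm above the seat) (z of sleeve in the frame of peg between -0.003 and 0.04 m and x of sleeve in the frame of peg between -0.004 and 0.004 m and y of sleeve in the frame of peg between -0.004 and 0.004 m and angle between the z axis of sleeve and the z axis of peg, either way round below 0.15 rad), for 0.1 s.
At the end, for the whole second after the job is handed in: the sleeve rests released on the peg, toothed end down, axis within 4 mm and 0.07 rad of the peg's, its foot within 2.5 mm of the seat (notches over the keys), at rest (z of sleeve in the frame of peg between -0.003 and 0.0025 m and x of sleeve in the frame of peg between -0.004 and 0.004 m and y of sleeve in the frame of peg between -0.004 and 0.004 m and angle between the z axis of sleeve and the z axis of peg, either way round below 0.07 rad and angle between sleeve's own z axis and vertical below 1.2 rad and linear speed of sleeve below 0.02 m/s); the robot touches nothing.
It fails at once if the sleeve bears on the stand, peg or keys with more than 25 N (contact force between sleeve and stand above 25 N).
It fails at once if the robot itself bears on the stand with more than 25 N (contact force between the arm and stand above 25 N).
It fails at once if a loose bystander is moved by more than 30 mm (distance of any of dust_cap, lens_tube, spare_ocular from where it was at the start of the episode above 0.03 m).
It also fails if it takes over 72 s, if anything falls off the work surface, if the arm or the gripper's body presses on something with over 40 N, if the wrist force passes 120 N, or if a joint passes its speed limit or range.

### The arm

A 6-joint arm with a two-finger parallel gripper is mounted at the origin on a cart in front of the work surface, level with it; the furniture and walls round the work are solid. World frame = base frame: x ahead of the robot, y to its left, z up, the work surface at z = 0. Lengths are in m, angles in rad, forces in N, time in s.
With the tool pointing down it reaches from about 0.375 to 0.9 m from the base axis. Payload 3.1 kg.
Tool frame: the origin (TCP) lies at the centre of the arm's flange, where the gripper is bolted on; the fingertips stand robot.tip_extent ahead of it and the grasp point (between the pads) lies 164 mm ahead of it (robot.tip_extent is the distance from the TCP to the fingertips, in m); z points along the fingers, y is the line along which they close (so a half turn about z gives the same grasp; the last joint's range is limited). The gripper opens to 87 mm and grips with 3 to 60 N. Pads are 19 mm wide; open, the fingers measure 117 mm over their backs; the gripper's body (75 mm by 190 mm) begins 51 mm behind the grasp point.
Start: joints at [-1.288, 0.527, 1.433, -0, 1.181, -0.178], TCP at [0.278, -0.56, 0.405] pointing down, gripper open.
Joint ranges: [-3.08, 3.08], [-0.75, 2.2], [0.22, 2.44], [-1.43, 4.57], [0, 2.65], [-2.85, 2.85]. Speed limits (rad/s): [2.79, 2.79, 3.14, 3.14, 3.14, 3.14].

### API

Orientations are given as a unit quaternion [x, y, z, w].
In Python, from rig import get_obs, camera, hand_in, cut_out, robot gives the robot as it stands.
- The arm moves only by the tool step_arm, never from a script. Its argument "rows" is a list of rows, each a list of 6 numbers: the shift along the world's x, y, z in m, then the turn, a rotation vector about the world's x, y, z in degrees. A call has 1 to 12 rows; each row shifts and turns the commanded pose from where the row before left it; what a row does not reach is not made up. A row lasts 1/8 s, in which the tool goes at most 62.5 mm and 10.7 degrees, less where a joint would pass 70% of its speed; a pose out of reach is approached as far as the arm can. A call is refused whole if a number of a shift passes 0.0625 or a number of a turn 10.7, either way. A call with a gripper value outside its range is refused whole. "jaw" is the finger opening in m, from 0 to 0.087, set as the call begins (left out, the last holds). The fingers move at their own pace and stop on an object; "squeeze" is the grip in N (left out, the last holds). Time passes only in rows, so rows that do not move let the fingers close. It gives the time, the measured TCP pose, the force, the opening and the grip force at its end, in the units of the state.
- get_obs(): the state, without advancing time (a new reading comes with each control period).
- camera(name): name is "side" or "top"; returns a dict with "pixels" (400x640x3 uint8, blue, green, red), "depth" (400x640 float32, m along the optical axis (not along the pixel's ray), 0 where there is no reading), "fov_y" (degrees; the focal length in pixels is half the picture's height over the tangent of half this angle, whatever the lens; pixels are square), "cx", "cy" (the principal point, pixels), "extrinsics" (4x4, takes a point from camera to world coordinates). Camera axes: x right, y up, looking along -z (the intrinsics and any distortion apply to the point x, -y, -z); pixel columns grow to the right and rows downward; lengths in m; the calibration is good to about 2 mm. A picture is of the moment at which its call begins.
- hand_in(): hands the job in; it is judged then, once.
Trained networks look in the newest picture that a camera, given by its name, has taken for a name from the list of things; names that differ only in an ending like _2 or _b are one class to them, and where a whole thing is asked for, a point or a joint stands for the part that bears it (a point fixed in the world has none). Each returns a list of dicts, best first, with "confidence" (0 to 1); they miss things now and then, are a little off and sometimes report something else, mostly with a low value. They report only what shows in the picture. A call takes as long as a camera call. They do not tell look-alikes from the thing itself.
- cut_out(label, camera): "region" (400x640 bool, what is visible of it) and "extent" ([centre column, centre row, width, height] in pixels, round what is visible of it).
The state is a dict: "time": time; "q": joint angles; "joint_velocities": joint speeds; "joint_torque": joint torques, N m; "position": TCP position; "tool_rot": TCP orientation; "ft_force": force on the tool from outside, world axes, zero at the start; "moment": the same for the moment, N m; "grip_width": finger opening in m; "grip_force": force on a finger pad.
Only numpy, scipy, OpenCV 4.12 (cv2) and the standard library are available. Lean on these libraries where they do the work, as an engineer would, in place of code of your own. Each camera call takes 0.05 s, during which the arm holds its last target. There are 200 camera calls.

## Working session

There is one attempt and no reset: what is moved stays moved. The work goes in short steps, Python scripts to look and compute and a tool call to move; the robot and the scene stay as the last step left them, time stands still between calls to the robot, and variables do not carry over. Pictures are saved under pics/ and viewed, at most 10 in all, crops included, and the job is handed in when it is done.

Besides the shell and the picture viewer there is one more tool, called as name(argument=value, ...), one argument or row to a line, values as JSON. step_arm: Moves the arm, as the interface text tells. Its arguments: {"type":"object","properties":{"rows":{"type":"array"},"jaw":{"type":"number"},"squeeze":{"type":"number"}},"required":["rows"]}

```bash
ls; mkdir -p pics; cat > h.py <<'E'
import numpy as np,cv2
from rig import *
def pts(c):
    d=c["depth"].astype(float);f=200/np.tan(np.radians(c["fov_y"])/2)
    v,u=np.mgrid[:400,:640]
    P=np.stack([(u-c["cx"])/f*d,-(v-c["cy"])/f*d,-d],-1)
    E=np.array(c["extrinsics"]);W=P@E[:3,:3].T+E[:3,3]
    W[d==0]=np.nan
    return W
E
python3 - <<'E'
from h import *
print(get_obs(),{k:v for k,v in vars(robot).items()} if hasattr(robot,'__dict__') else robot)
for n in("side","top"):
    c=camera(n);cv2.imwrite(f"pics/{n}0.png",c["pixels"]);print(n,{k:v for k,v in c.items() if k not in("pixels","depth")})
    np.savez(f"{n}0.npz",W=pts(c),px=c["pixels"])
    W=pts(c)
    for l in["sleeve","stand","peg","dust_cap","lens_tube","spare_ocular"]:
        for r in cut_out(l,n)[:3]:
            w=W[r["region"]];w=w[~np.isnan(w[:,0])]
            print(l,round(r["confidence"],2),np.round(r["extent"]),len(w) and np.round([np.median(w,0),w.min(0),w.max(0)],3).tolist())
E
```

```text
pics
{'time': 0.0, 'q': array([-1.28852527e+00,  5.28474429e-01,  1.43390443e+00, -1.22748023e-05,
        1.18139295e+00, -1.78512392e-01]), 'joint_velocities': array([-0.00054735,  0.00013986,  0.00265735, -0.00079766,  0.00010388,
       -0.00106167]), 'joint_torque': array([ 6.73488812e-04, -4.40041709e+01, -1.76592332e+01,  6.32289425e-02,
        5.83262590e-02, -1.70189892e-04]), 'position': array([ 0.27782707, -0.55947057,  0.40376545]), 'tool_rot': array([ 9.73575905e-01,  2.28361052e-01, -6.21690667e-05, -1.08781949e-03]), 'ft_force': array([-0.2200475 , -0.72585364,  0.23155579]), 'moment': array([0.03743866, 0.00561406, 0.01435068]), 'grip_force': 0.0, 'grip_width': 0.08686047117591834} {}
side {'fov_y': 53.18011558477257, 'cx': 320.4266897604572, 'cy': 198.21086903501086, 'extrinsics': array([[-0.97606329,  0.11730677, -0.18313814,  0.34372717],
       [-0.21740881, -0.5488071 ,  0.80718286,  0.82190787],
       [-0.00581949,  0.8276774 ,  0.56117399,  0.5922084 ],
       [ 0.        ,  0.        ,  0.        ,  1.        ]])}
sleeve 0.89 [380. 238.  28.  33.] [[0.368, 0
[... 1380 characters left out ...]
.] [[0.426, 0.223, 0.05], [0.399, 0.196, -0.003], [0.452, 0.25, 0.055]]
stand 0.71 [248. 171.  47.  46.] [[0.598, 0.294, 0.014], [0.545, 0.248, -0.003], [0.66, 0.354, 0.14]]
stand 0.45 [280. 246.  28.  22.] [[0.426, 0.223, 0.05], [0.399, 0.196, -0.003], [0.451, 0.25, 0.055]]
peg 0.94 [240. 162.  24.  29.] [[0.614, 0.3, 0.094], [0.573, 0.276, -0.001], [0.66, 0.352, 0.14]]
dust_cap 0.52 [358. 247.  15.  19.] [[0.422, 0.04, 0.003], [0.403, 0.022, -0.003], [0.436, 0.057, 0.016]]
lens_tube 0.49 [208. 208.  16.  10.] [[0.519, 0.393, 0.015], [0.505, 0.378, 0.001], [0.533, 0.406, 0.032]]
spare_ocular 0.74 [402. 254.  20.  15.] [[0.402, -0.057, 0.044], [0.382, -0.092, -0.002], [0.422, -0.043, 0.066]]
```

```bash
python3 - <<'E'
import cv2,numpy as np
a=cv2.imread("pics/top0.png")[100:310,170:450];b=cv2.imread("pics/side0.png")[150:350,190:430]
a=cv2.resize(a,(800,600),interpolation=cv2.INTER_CUBIC);b=cv2.resize(b,(720,600),interpolation=cv2.INTER_CUBIC)
cv2.imwrite("pics/a.png",a);cv2.imwrite("pics/b.png",b)
E
```

```text
(no output)
```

View pics/a.png

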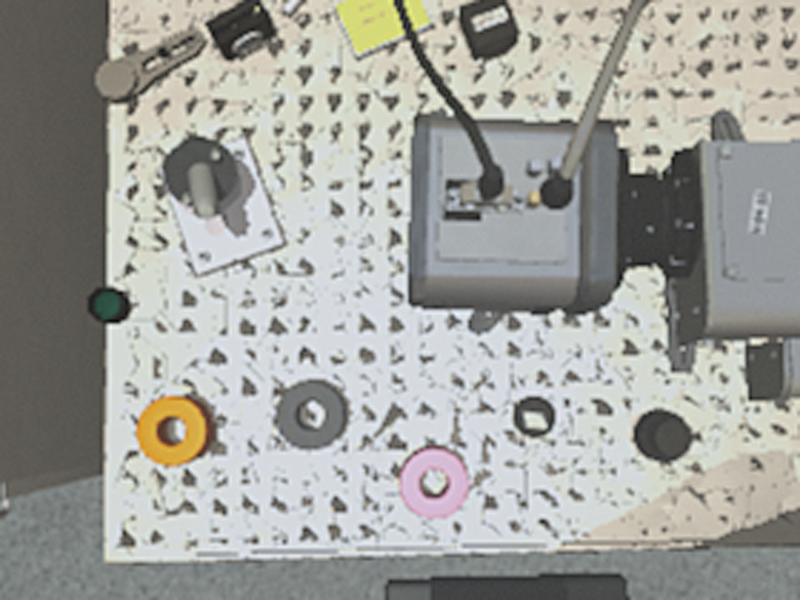

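View pics/b.png

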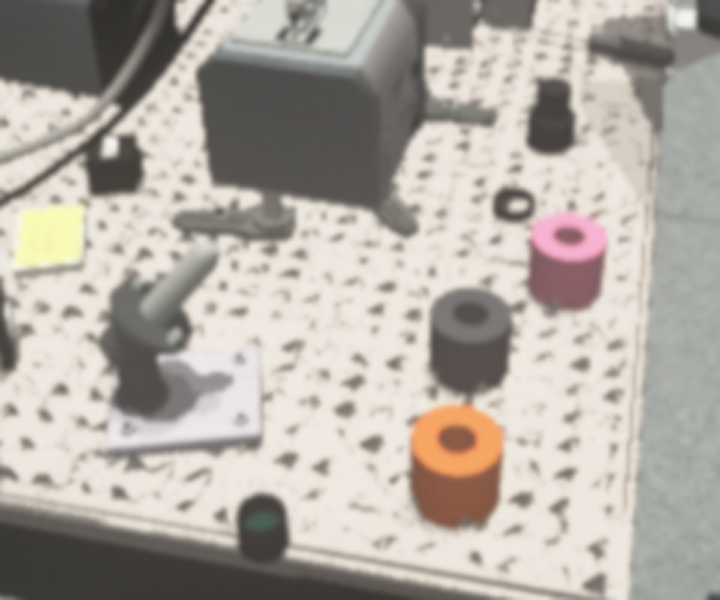

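The target is the dark sleeve: top crop (312,413), side crop (470,340), world ≈ (0.426, 0.223). The orange and pink ones are decoys. The peg leans mostly towards −x. Next I'll fit both precisely.

```bash
cat > fit.py <<'E'
from h import *
from scipy.optimize import least_squares
def axes(az,t=np.radians(40)):
    z=np.array([np.sin(t)*np.cos(az),np.sin(t)*np.sin(az),np.cos(t)])
    y=np.cross(z,[0,0,1]);y/=np.linalg.norm(y);x=np.cross(y,z);return x,y,z
def pegres(p,Q,tilt=np.radians(40)):
    x,y,z=axes(p[2],p[4] if len(p)>4 else tilt);o=np.array([p[0],p[1],p[3]])
    d=Q-o;h=d@z;r=np.linalg.norm(d-np.outer(h,z),axis=1)
    R=np.where(h<54,10,10)/1000.
    a=np.arctan2(4.5,11);side=np.where(h<.054,r-.010,((r-.010)+(h-.054)*4.5/11)*np.cos(a))
    return np.where(h>.0645,np.maximum(h-.065,side),side),h,r
def fitpeg(W,p0,free):
    W=W.reshape(-1,3);W=W[~np.isnan(W[:,0])]
    p=np.array(p0,float)
    for it in range(15):
        s,h,r=pegres(p,W)
        m=(h>.014)&(h<.075)&(r<(.022 if it<5 else .015))
        Q=W[m]
        def f(q):
            P=p.copy();P[free]=q;return pegres(P,Q)[0]
        o=least_squares(f,p[free],loss="soft_l1",f_scale=.0015);p[free]=o.x
    return p,m.sum(),np.sqrt(np.mean(f(o.x)**2))
def circ(W,c,z0):
    W=W.reshape(-1,3);m=(np.hypot(*(W[:,:2]-c).T)<.045)&(W[:,2]>.042)&(W[:,2]<.06)
    Q=W[m]
    zt=np.median(Q[:,2])
    o=least_squares(lambda q:np.minimum(0,0)+np.where((r:=np.hypot(*(Q[:,:2]-q).T))>.028,r-.028,np.where(r<.0115,.0115-r,0)),c)
    return o.x,zt,m.sum()
if __name__=="__main__":
    for n in("side","top"):
        W=np.load(n+"0.npz")["W"]
        print(n,"sleeve",circ(W,np.array([.426,.223]),.05))
        for z,c in(("orange",[.416,.332]),("pink",[.371,.127])):print(z,circ(W,np.array(c),.05))
        m=(W[...,0]>.45)&(W[...,0]<.75)&(W[...,1]>.2)&(W[...,1]<.4)&(abs(W[...,2])<.004);print("table z",np.median(W[...,2][m]))
        for fr in([0,1,2],[0,1,2,3],[0,1,2,3,4]):
            p,k,e=fitpeg(W,[.62,.31,3.4,.085,np.radians(40)],fr);print(fr,p.round(4),k,round(e,5),"tip",(p[[0,1,3]]+.065*axes(p[2],p[4])[2]).round(4))
        m=(W[...,2]>.008)&(W[...,2]<.018)&(W[...,0]>.53)&(W[...,0]<.72)&(W[...,1]>.22)&(W[...,1]<.38)
        r=cv2.minAreaRect((W[m][:,:2]*1000).astype(np.float32));print("base",r,m.sum())
E
python3 fit.py
```

```text
side sleeve (array([0.42565911, 0.22675269]), np.float64(0.04918730778398017), np.int64(425))
orange (array([0.41615529, 0.33648591]), np.float64(0.049288979396379384), np.int64(588))
pink (array([0.36963508, 0.12913232]), np.float64(0.04896449790896584), np.int64(341))
table z -0.0008482692934855818
[0, 1, 2] [0.6145 0.3055 3.4948 0.085  0.6981] 268 0.00104 tip [0.5753 0.2911 0.1348]
[0, 1, 2, 3] [0.6152 0.3055 3.4793 0.0842 0.6981] 277 0.00094 tip [0.5758 0.2916 0.134 ]
[0, 1, 2, 3, 4] [0.6149 0.3054 3.4807 0.0839 0.6863] 277 0.00093 tip [0.576  0.2917 0.1341]
base ((643.462158203125, 317.25885009765625), (185.4595184326172, 82.13816833496094), 19.78722381591797) 1334
top sleeve (array([0.42556731, 0.22397491]), np.float64(0.050267642415496916), np.int64(392))
orange (array([0.41553958, 0.33374075]), np.float64(0.050206678371261804), np.int64(418))
pink (array([0.36988761, 0.12648548]), np.float64(0.050142134113402737), np.int64(401))
table z -5.004575559008906e-05
[0, 1, 2] [0.6142 0.3048 3.4912 0.085  0.6981] 137 0.00092 tip [0.5749 0.2905 0.1348]
[0, 1, 2, 3] [0.6145 0.3048 3.485  0.0848 0.6981] 137 0.00077 tip [0.5751 0.2907 0.1346]
[0, 1, 2, 3, 4] [0.6138 0.3044 3.4825 0.0841 0.6713] 137 0.00072 tip [0.5757 0.2909 0.135 ]
base ((643.0426025390625, 315.1406555175781), (186.64108276367188, 81.3913803100586), 20.313230514526367) 936
```

```bash
python3 - <<'E'
from h import *
print("tip",robot.tip_extent)
for n in("side","top"):
    W=np.load(n+"0.npz")["W"].reshape(-1,3)
    def q(a,b,c,d):
        m=(W[:,0]>a)&(W[:,0]<b)&(W[:,1]>c)&(W[:,1]<d);return m.sum(), np.nanpercentile(W[m,2],[50,99]).round(3) if m.any() else 0
    for y in np.arange(-.6,.42,.06):print(n,round(y,2),"near",q(.2,.5,y,y+.06),"far",q(.5,.75,y,y+.06))
E
```

```text
tip 0.1822
side -0.6 near (np.int64(1085), array([0.003, 0.399])) far (np.int64(308), array([0.222, 0.299]))
side -0.54 near (np.int64(1060), array([0.004, 0.41 ])) far (np.int64(263), array([0.227, 0.293]))
side -0.48 near (np.int64(769), array([-0.001,  0.331])) far (np.int64(246), array([0.218, 0.285]))
side -0.42 near (np.int64(932), array([-0.002,  0.164])) far (np.int64(1200), array([0.21 , 0.261]))
side -0.36 near (np.int64(917), array([-0.002,  0.172])) far (np.int64(276), array([0.176, 0.194]))
side -0.3 near (np.int64(628), array([-0.002,  0.173])) far (np.int64(313), array([0.176, 0.178]))
side -0.24 near (np.int64(1188), array([-0.001,  0.173])) far (np.int64(415), array([0.176, 0.181]))
side -0.18 near (np.int64(1243), array([-0.001,  0.173])) far (np.int64(490), array([0.176, 0.18 ]))
side -0.12 near (np.int64(2036), array([0.083, 0.466])) far (np.int64(886), array([0.173, 0.181]))
side -0.06 near (np.int64(2561), array([-0.   ,  0.478])) far (np.int64(617), array([0.128, 0.203]))
side -0.0 near (np.int64(4387), array([0.413, 0.486])) far (np.int64(1401), array([0.165, 
[... 1586 characters left out ...]
147, 0.21 ]))
top -0.0 near (np.int64(5521), array([0.353, 0.507])) far (np.int64(2932), array([0.177, 0.245]))
top 0.06 near (np.int64(4403), array([0.271, 0.406])) far (np.int64(2842), array([0.178, 0.266]))
top 0.12 near (np.int64(2188), array([0.001, 0.303])) far (np.int64(2733), array([0.001, 0.18 ]))
top 0.18 near (np.int64(2090), array([0.   , 0.053])) far (np.int64(2449), array([-0.   ,  0.008]))
top 0.24 near (np.int64(1991), array([0.   , 0.051])) far (np.int64(2794), array([0.001, 0.134]))
top 0.3 near (np.int64(2127), array([0.001, 0.053])) far (np.int64(2267), array([0.001, 0.108]))
top 0.36 near (np.int64(1291), array([0.   , 0.004])) far (np.int64(1716), array([0.001, 0.027]))
```

step_arm(
  rows=[
    [0.0136, 0.0455, 0, 0, 0, 9.29],
    [0.0136, 0.0455, 0, 0, 0, 9.29],
    [0.0136, 0.0455, 0, 0, 0, 9.29],
    [0.0136, 0.0455, 0, 0, 0, 9.29],
    [0.0136, 0.0455, 0, 0, 0, 9.29],
    [0.0136, 0.0455, 0, 0, 0, 9.29],
    [0.0136, 0.0455, 0, 0, 0, 9.29],
    [0.0136, 0.0455, 0, 0, 0, 9.29],
    [0.0136, 0.0455, 0, 0, 0, 9.29],
  ],
  jaw=0.087,
)

```text
time: 1.82
position: [0.4007, -0.1489, 0.4051]
tool_rot: [0.571, 0.821, 0.0, 0.001]
ft_force: [-1.0, -0.0, 1.1]
grip_width: 0.0875
grip_force: 0.0
```

```bash
python3 - <<'E'
from h import *
for n in("side","top"):
    d=np.load(n+"0.npz");W=d["W"]
    m=(W[...,0]>.2)&(W[...,0]<.5)&(W[...,1]>-.2)&(W[...,1]<.15)&(W[...,2]>.2)
    print(n,m.sum(),np.argwhere(m).min(0),np.argwhere(m).max(0))
    for y in np.arange(-.2,.15,.05):
        k=m&(abs(W[...,1]-y)<.01)
        if k.any():print(round(y,2),np.percentile(W[k],[2,50,98],axis=0).round(3).tolist())
c=camera("top");cv2.imwrite("pics/t1.png",np.vstack([d["px"],c["pixels"]])[:,::1][::1])
cv2.imwrite("pics/t1.png",cv2.resize(np.hstack([d["px"],c["pixels"]]),(800,250)))
E
```

```text
side 8068 [  0 442] [159 503]
-0.1 [[0.299, -0.093, 0.471], [0.299, -0.093, 0.471], [0.299, -0.093, 0.471]]
-0.05 [[0.285, -0.059, 0.392], [0.289, -0.049, 0.444], [0.293, -0.04, 0.476]]
-0.0 [[0.202, -0.009, 0.297], [0.274, 0.002, 0.425], [0.278, 0.01, 0.485]]
0.05 [[0.208, 0.04, 0.251], [0.246, 0.05, 0.419], [0.265, 0.06, 0.458]]
0.1 [[0.201, 0.09, 0.227], [0.233, 0.099, 0.332], [0.252, 0.11, 0.37]]
top 15156 [338 326] [399 639]
-0.15 [[0.313, -0.147, 0.559], [0.314, -0.142, 0.572], [0.315, -0.14, 0.581]]
-0.1 [[0.299, -0.11, 0.483], [0.304, -0.1, 0.571], [0.307, -0.091, 0.618]]
-0.05 [[0.285, -0.06, 0.396], [0.289, -0.05, 0.515], [0.293, -0.04, 0.574]]
-0.0 [[0.266, -0.01, 0.304], [0.274, -0.0, 0.461], [0.278, 0.01, 0.524]]
0.05 [[0.232, 0.04, 0.252], [0.258, 0.05, 0.404], [0.265, 0.06, 0.443]]
0.1 [[0.203, 0.09, 0.246], [0.239, 0.099, 0.33], [0.252, 0.109, 0.358]]
```

View pics/t1.png

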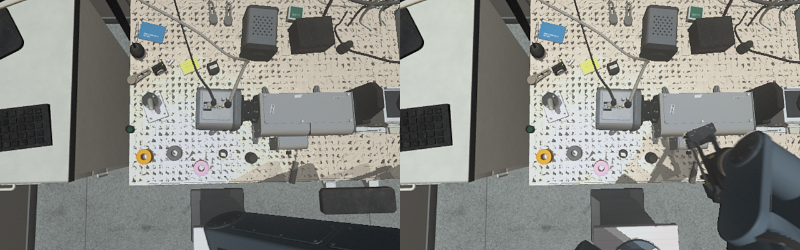

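The slanted "object" was the robot's own upper link, so the path is clear. Now I move over the sleeve.

step_arm(
  rows=[
    [0.0031, 0.0467, 0, 0, 0, 0],
    [0.0031, 0.0467, 0, 0, 0, 0],
    [0.0031, 0.0467, 0, 0, 0, 0],
    [0.0031, 0.0467, 0, 0, 0, 0],
    [0.0031, 0.0467, 0, 0, 0, 0],
    [0.0031, 0.0467, 0, 0, 0, 0],
    [0.0031, 0.0467, 0, 0, 0, 0],
    [0.0031, 0.0467, -0.02, 0, 0, 0],
    [0, 0, -0.04, 0, 0, 0],
    [0, 0, -0.04, 0, 0, 0],
    [0, 0, -0.03, 0, 0, 0],
    [0, 0, 0, 0, 0, 0],
  ],
)

```text
time: 3.38
position: [0.4247, 0.223, 0.2731]
tool_rot: [0.574, 0.819, -0.002, -0.002]
ft_force: [-0.4, -0.3, 0.1]
grip_width: 0.0871
grip_force: 0.0
```

step_arm(
  rows=[
    [0.001, 0.0015, -0.025, 0, 0, 0],
    [0, 0, -0.025, 0, 0, 0],
    [0, 0, -0.025, 0, 0, 0],
    [0, 0, 0, 0, 0, 0],
    [0, 0, 0, 0, 0, 0],
  ],
)

```text
time: 4.0
position: [0.4268, 0.2249, 0.2011]
tool_rot: [0.574, 0.819, 0.001, 0.001]
ft_force: [0.4, 0.2, -0.2]
grip_width: 0.0869
grip_force: 0.0
```

step_arm(
  rows=[
    [0, 0, 0, 0, 0, 0],
    [0, 0, 0, 0, 0, 0],
    [0, 0, 0, 0, 0, 0],
    [0, 0, 0, 0, 0, 0],
    [0, 0, 0, 0, 0, 0],
    [0, 0, 0, 0, 0, 0],
  ],
  jaw=0.045,
  squeeze=30,
)

```text
time: 4.75
position: [0.4262, 0.2249, 0.1999]
tool_rot: [0.574, 0.819, 0.0, 0.0]
ft_force: [-0.7, 1.2, 3.0]
grip_width: 0.0551
grip_force: 30.0
```

step_arm(
  rows=[
    [0, 0, 0.02, 0, 0, 0],
    [0, 0, 0.045, 0, 0, 0],
    [0, 0, 0.05, 0, 0, 0],
    [0, 0, 0.045, 0, 0, 0],
    [0.004, 0.004, 0, 2.736, -7.518, 0],
    [0.004, 0.004, 0, 2.736, -7.518, 0],
    [0.004, 0.004, 0, 2.736, -7.518, 0],
    [0.004, 0.004, 0, 2.736, -7.518, 0],
    [0.003, 0.003, 0, 2.736, -7.518, 0],
    [0, 0, 0, 0, 0, 0],
    [0, 0, 0, 0, 0, 0],
    [0, 0, 0, 0, 0, 0],
  ],
)

```text
time: 6.25
position: [0.4436, 0.245, 0.3598]
tool_rot: [0.541, 0.78, 0.263, 0.173]
ft_force: [0.2, -0.5, -2.7]
grip_width: 0.0551
grip_force: 30.0
```

```bash
cat > m.py <<'E'
from fit import *
from scipy.spatial.transform import Rotation as R
import sys
tag=sys.argv[1]
PF=np.array([.6145,.305,.085]);PA=np.radians(200.)
o=get_obs();T=R.from_quat(o["tool_rot"]).as_matrix();p=o["position"]
X,Y,Z=axes(PA)
print(o["time"],p.round(4),"F",o["ft_force"].round(2),"M",o["moment"].round(3),"q",np.degrees(o["q"]).round(0),"width",o["grip_width"].round(4))
print("tool z vs pegaxis deg",np.degrees(np.arccos(np.clip(-T[:,2]@Z,-1,1))).round(2),"comp x,y deg",np.degrees([-T[:,2]@X,-T[:,2]@Y]).round(2))
d=p-PF;print("TCP rel peg x,y,z mm",(np.array([d@X,d@Y,d@Z])*1000).round(2), "F peg frame",np.array([o["ft_force"]@a for a in(X,Y,Z)]).round(2))
g=p+T[:,2]*.164
for n in("side","top"):
    c=camera(n);W=pts(c);cv2.imwrite(f"pics/{n}_{tag}.png",c["pixels"]);np.savez(f"{n}_{tag}.npz",W=W,px=c["pixels"])
    Q=W.reshape(-1,3);Q=Q[~np.isnan(Q[:,0])]
    print(n,"peg",[ (a.round(4).tolist() if hasattr(a,'round') and np.ndim(a) else a) for a in fitpeg(W,[.6145,.305,PA,.085,np.radians(40)],[0,1,2])][:3])
    # sleeve: outer radius 28, axis near tool z; sides pts in h (foot up)
    q=np.zeros(4)
    def fr(q):
        z=-T[:,2]+T[:,0]*q[2]+T[:,1]*q[3];z/=np.linalg.norm(z);return g+T[:,0]*q[0]+T[:,1]*q[1],z
    for it in range(8):
        o_,z=fr(q);h=(Q-o_)@z;r=np.linalg.norm(Q-o_-np.outer(h,z),axis=1)
        m=(h>-.034)&(h<.013)&(abs(r-.028)<(.006 if it<4 else .003))&((abs((Q-g)@T[:,0])>.0115)|(h<-.02))
        S=Q[m]
        if len(S)<30:break
        def f(q):
            o_,z=fr(q);h=(S-o_)@z;return np.linalg.norm(S-o_-np.outer(h,z),axis=1)-.028
        s=least_squares(f,q,loss="soft_l1",f_scale=.001);q=s.x
    o_,z=fr(q);print(n,"sleeve",len(S),"offset in tool x,y mm",(q[:2]*1000).round(2),"tilt deg x,y",np.degrees(q[2:]).round(2))
E
python3 m.py pre
```

```text
Traceback (most recent call last):
  File "m.py", line 8, in <module>
    print(o["time"],p.round(4),"F",o["ft_force"].round(2),"M",o["moment"].round(3),"q",np.degrees(o["q"]).round(0),"width",o["grip_width"].round(4))
                                                                                                                           ^^^^^^^^^^^^^^^^^^^^^
AttributeError: 'float' object has no attribute 'round'
```

```bash
sed -i 's/o\["grip_width"\].round(4)/round(o["grip_width"],4)/' m.py; python3 m.py pre
```

```text
6.25 [0.4436 0.245  0.3598] F [ 0.21 -0.47 -2.72] M [-0.227  0.379 -0.033] q [ 15.  23. 113.  26.   9. -30.] width 0.0551
tool z vs pegaxis deg 3.54 comp x,y deg [ 3.35 -1.15]
TCP rel peg x,y,z mm [ 37.9    2.07 326.89] F peg frame [-1.72 -0.51 -2.11]
side peg [[0.6146, 0.3051, 3.4678, 0.085, 0.6981], np.int64(272), np.float64(0.0010064728331152086)]
side sleeve 712 offset in tool x,y mm [-0.07 -0.46] tilt deg x,y [1.06 0.15]
top peg [[0.6145, 0.305, 3.4907, 0.085, 0.6981], np.int64(0), np.float64(nan)]
top sleeve 1 offset in tool x,y mm [0. 0.] tilt deg x,y [0. 0.]
  return _methods._mean(a, axis=axis, dtype=dtype,
  ret = ret.dtype.type(ret / rcount)
```

step_arm(
  rows=[
    [0.0005, -0.0005, -0.015, 0.1, -1.2, -0.25],
    [0.0005, -0.0005, -0.015, 0.1, -1.2, -0.25],
    [0.0005, -0.0005, -0.015, 0.1, -1.1, -0.25],
    [0.0005, 0, -0.01, 0, 0, 0],
    [0, 0, 0, 0, 0, 0],
    [0, 0, 0, 0, 0, 0],
    [0, 0, 0, 0, 0, 0],
  ],
)

```text
time: 7.22
position: [0.4455, 0.2463, 0.3289]
tool_rot: [0.537, 0.775, 0.279, 0.183]
ft_force: [-0.3, -0.9, -1.8]
grip_width: 0.0554
grip_force: 30.0
```

```bash
python3 m.py pre2 2>/dev/null
```

```text
7.225 [0.4455 0.2463 0.3289] F [-0.32 -0.88 -1.77] M [-0.198  0.531 -0.015] q [ 15.  26. 115.  89.   4. -93.] width 0.0554
tool z vs pegaxis deg 1.66 comp x,y deg [ 1.04 -1.29]
TCP rel peg x,y,z mm [ 19.69   2.67 301.8 ] F peg frame [-1.6  -0.72 -0.97]
side peg [[0.6143, 0.3054, 3.4852, 0.085, 0.6981], np.int64(269), np.float64(0.0010447766266944403)]
side sleeve 683 offset in tool x,y mm [-0.01 -0.39] tilt deg x,y [0.84 0.61]
top peg [[0.6145, 0.305, 3.4907, 0.085, 0.6981], np.int64(0), np.float64(nan)]
top sleeve 3 offset in tool x,y mm [0. 0.] tilt deg x,y [0. 0.]
```

step_arm(
  rows=[
    [0, 0, 0, 5.0, 1.8, -6.4],
    [0, 0, 0, 5.0, 1.8, -6.4],
    [0, 0, 0, 5.0, 1.8, -6.4],
    [0, 0, -0.005, 0, -0.2, -0.1],
    [0, -0.0005, -0.005, -0.1, -0.3, -0.2],
    [0, -0.0005, -0.005, -0.2, -0.3, -0.2],
    [0, -0.0005, -0.005, -0.2, -0.3, -0.2],
    [0, -0.0005, -0.005, -0.1, -0.2, -0.2],
    [0, -0.001, -0.005, 0, 0, 0],
    [0, 0, 0, 0, 0, 0],
    [0, 0, 0, 0, 0, 0],
  ],
)

```text
time: 8.7
position: [0.4454, 0.2433, 0.2987]
tool_rot: [0.691, 0.635, 0.321, 0.132]
ft_force: [0.5, 0.7, -1.7]
grip_width: 0.0553
grip_force: 30.0
```

```bash
python3 m.py pre3 2>/dev/null
```

```text
8.7 [0.4454 0.2433 0.2987] F [ 0.47  0.67 -1.69] M [-0.23   0.499  0.016] q [  15.   30.  117.  156.    8. -135.] width 0.0553
tool z vs pegaxis deg 0.63 comp x,y deg [-0.61 -0.14]
TCP rel peg x,y,z mm [-4.700e-01 -1.300e-01  2.794e+02] F peg frame [-0.57  0.47 -1.72]
side peg [[0.6144, 0.3056, 3.4945, 0.085, 0.6981], np.int64(266), np.float64(0.0010584737867655781)]
side sleeve 672 offset in tool x,y mm [-0.3 -1.2] tilt deg x,y [ 1.44 -0.03]
top peg [[0.6145, 0.305, 3.4907, 0.085, 0.6981], np.int64(0), np.float64(nan)]
top sleeve 2 offset in tool x,y mm [0. 0.] tilt deg x,y [0. 0.]
```

step_arm(
  rows=[
    [0.0004, 0.0001, 0.0003, -0.3, 0.5, -0.1],
    [0.003, 0.0011, -0.0038, 0, 0, 0],
    [0.003, 0.0011, -0.0038, 0, 0, 0],
    [0.003, 0.0011, -0.0038, 0, 0, 0],
    [0.003, 0.0011, -0.0038, 0, 0, 0],
    [0.003, 0.0011, -0.0038, 0, 0, 0],
    [0, 0, 0, 0, 0, 0],
    [0, 0, 0, 0, 0, 0],
  ],
)

```text
time: 9.8
position: [0.4607, 0.2489, 0.2798]
tool_rot: [0.692, 0.635, 0.316, 0.131]
ft_force: [-0.3, 0.6, -3.3]
grip_width: 0.0552
grip_force: 30.0
```

```bash
python3 m.py d1 2>/dev/null; python3 - <<'E'
import cv2
a=cv2.imread("pics/side_d1.png")[170:320,180:380];cv2.imwrite("pics/c.png",cv2.resize(a,(800,600),interpolation=cv2.INTER_CUBIC))
E
```

```text
9.8 [0.4607 0.2489 0.2798] F [-0.32  0.61 -3.25] M [-0.146  0.523 -0.021] q [  15.   33.  115.  160.    9. -139.] width 0.0552
tool z vs pegaxis deg 0.03 comp x,y deg [-0.03  0.  ]
TCP rel peg x,y,z mm [-2.2000e-01 -1.0000e-01  2.5445e+02] F peg frame [-2.16  0.68 -2.43]
side peg [[0.6145, 0.305, 3.4617, 0.085, 0.6981], np.int64(170), np.float64(0.0008952897811603928)]
side sleeve 646 offset in tool x,y mm [-0.27 -1.28] tilt deg x,y [ 1.37 -0.55]
top peg [[0.6145, 0.305, 3.4907, 0.085, 0.6981], np.int64(0), np.float64(nan)]
top sleeve 0 offset in tool x,y mm [0. 0.] tilt deg x,y [0. 0.]
```

View pics/c.png

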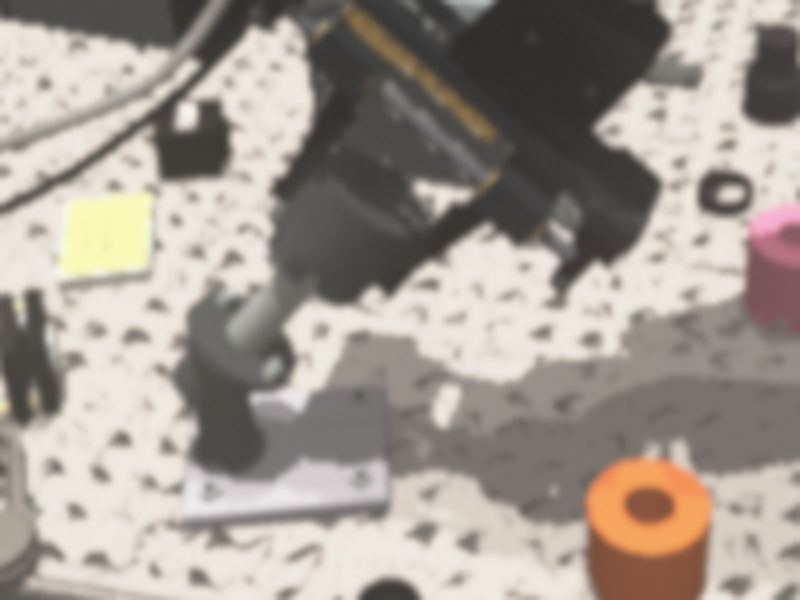

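The sleeve (crop ~340,240) has its foot over the peg tip (crop ~290,290), coaxial by eye. I continue down the axis.

step_arm(
  rows=[
    [0.003, 0.0011, -0.0038, 0, 0, 0],
    [0.003, 0.0011, -0.0038, 0, 0, 0],
    [0.003, 0.0011, -0.0038, 0, 0, 0],
    [0.003, 0.0011, -0.0038, 0, 0, 0],
    [0, 0, 0, 0, 0, 0],
  ],
)

```text
time: 10.52
position: [0.473, 0.2534, 0.2642]
tool_rot: [0.692, 0.635, 0.316, 0.131]
ft_force: [0.1, 0.8, -1.6]
grip_width: 0.0554
grip_force: 30.0
```

```bash
cat > f.py <<'E'
from fit import *
from scipy.spatial.transform import Rotation as R
o=get_obs();X,Y,Z=axes(np.radians(200.));T=R.from_quat(o["tool_rot"]).as_matrix();d=o["position"]-[.6145,.305,.085]
pr=lambda v:np.array([v@X,v@Y,v@Z])
print(round(o["time"],2),"rel mm",(pr(d)*1000).round(2),"tilt xy",np.degrees([-T[:,2]@X,-T[:,2]@Y]).round(2),"roll",np.degrees(np.arctan2(T[:,0]@Y,T[:,0]@X)).round(1),"F",pr(o["ft_force"]).round(2),"M",pr(o["moment"]).round(3),"q456",np.degrees(o["q"][3:]).round(0),round(o["grip_width"],4))
E
python3 f.py; python3 - <<'E'
from fit import *
X,Y,Z=axes(np.radians(200.))
for n in("side","top"):
    W=np.load(f"{n}0.npz")["W"].reshape(-1,3);px=np.load(f"{n}0.npz")["px"].reshape(-1,3)
    d=W-[.6145,.305,.085];x,y,h=d@X,d@Y,d@Z;r=np.hypot(x,y);m=(r>.016)&(r<.027)&(h>-.004)&(h<.012)
    for a in range(-180,180,20):
        k=m&(abs((np.degrees(np.arctan2(y,x))-a+180)%360-180)<10)
        if k.sum():print(n,a,k.sum(),"h",(np.median(h[k])*1000).round(1),(h[k].max()*1000).round(1),"bright",px[k].mean().round(0),px[k].max())
E
```

```text
10.53 rel mm [-2.1000e-01 -1.1000e-01  2.3411e+02] tilt xy [-0.01  0.  ] roll 65.1 F [-0.73  0.69 -1.45] M [0.009 0.542 0.014] q456 [ 162.    9. -141.] 0.0554
side -180 14 h -0.8 -0.4 bright 94.0 130
side -160 10 h -0.6 0.7 bright 91.0 117
side -140 5 h -1.9 -0.2 bright 124.0 174
side -80 10 h -1.2 0.2 bright 132.0 158
side -60 10 h -0.4 8.1 bright 122.0 219
side -40 24 h 0.0 7.7 bright 142.0 209
side -20 12 h -1.0 0.5 bright 111.0 134
side 0 17 h -0.7 0.2 bright 108.0 114
side 20 13 h -0.7 0.6 bright 109.0 111
side 40 15 h -0.9 0.4 bright 108.0 111
side 60 17 h -0.9 0.3 bright 107.0 111
side 80 16 h -1.1 0.1 bright 106.0 110
side 100 14 h -0.9 -0.2 bright 107.0 111
side 120 27 h -0.2 8.3 bright 136.0 175
side 140 8 h -0.5 6.5 bright 119.0 157
side 160 9 h -0.7 0.7 bright 114.0 142
top -160 8 h 1.1 2.8 bright 67.0 86
top -140 16 h 0.9 2.9 bright 82.0 93
top -120 15 h 0.6 2.7 bright 87.0 92
top -100 15 h 1.1 3.0 bright 84.0 88
top -80 16 h 0.8 2.2 bright 81.0 89
top -60 13 h 2.6 8.8 bright 98.0 169
top -40 18 h 0.1 8.6 bright 109.0 197
top -20 16 h 0.5 2.9 bright 84.0 89
top 0 16 h 0.0 1.7 bright 83.0 87
top 20 16 h 0.3 2.8 bright 84.0 87
top 40 15 h 0.5 2.4 bright 83.0 85
top 60 15 h 0.0 2.1 bright 81.0 86
top 80 14 h 0.5 2.4 bright 83.0 104
top 100 16 h 0.6 3.6 bright 82.0 92
top 120 20 h 0.7 10.2 bright 117.0 177
top 140 4 h 3.6 9.5 bright 101.0 128
```

```bash
python3 - <<'E'
from fit import *
X,Y,Z=axes(np.radians(200.))
for n in("side","top"):
    W=np.load(f"{n}0.npz")["W"].reshape(-1,3)
    d=W-[.6145,.305,.085];x,y,h=d@X,d@Y,d@Z;r=np.hypot(x,y);m=(r>.017)&(r<.027)&(h>.004)&(h<.012)
    a=np.degrees(np.arctan2(y[m],x[m]));print(n,"key angles",np.sort(a).round(0).tolist(),"mean",(np.degrees(np.angle(np.exp(2j*np.radians(a)).sum()))/2).round(1))
W=np.load("side0.npz")["W"];px=np.load("side0.npz")["px"]
c=np.array([.4257,.2257,0])
d=W-c;r=np.hypot(d[...,0],d[...,1]);az=np.degrees(np.arctan2(d[...,1],d[...,0]))
m=(r<.031)&(d[...,2]>-.003)&(d[...,2]<.045)
for lo,hi in((-.003,.003),(.003,.009),(.009,.02)):
    for a in range(-10,180,10):
        k=m&(d[...,2]>=lo)&(d[...,2]<hi)&(abs(az-a)<5)
        if k.any():print((lo,hi),a,k.sum(),"r",(np.median(r[k])*1000).round(1),(r[k].min()*1000).round(1),"br",px[k].mean().round(0))
a=px[240:290,325:370];cv2.imwrite("pics/s.png",cv2.resize(a,(540,600),interpolation=cv2.INTER_CUBIC))
E
```

```text
side key angles [-58.0, -53.0, -49.0, -49.0, -47.0, -47.0, -47.0, -44.0, -43.0, -42.0, 116.0, 118.0, 119.0, 120.0, 120.0, 121.0, 122.0, 125.0, 126.0, 126.0, 133.0, 133.0] mean -52.7
top key angles [-60.0, -58.0, -53.0, -51.0, -51.0, -48.0, -47.0, -46.0, 123.0, 123.0, 124.0, 126.0, 129.0, 130.0, 133.0, 133.0] mean -52.2
(-0.003, 0.003) -10 1 r 30.3 30.3 br 203.0
(-0.003, 0.003) 0 2 r 29.5 29.3 br 181.0
(-0.003, 0.003) 10 2 r 28.0 27.0 br 152.0
(-0.003, 0.003) 20 6 r 27.4 23.5 br 150.0
(-0.003, 0.003) 30 8 r 27.9 24.8 br 171.0
(-0.003, 0.003) 40 6 r 28.0 25.4 br 164.0
(-0.003, 0.003) 50 4 r 29.2 26.6 br 143.0
(-0.003, 0.003) 60 8 r 28.5 26.6 br 174.0
(-0.003, 0.003) 70 7 r 28.2 25.3 br 174.0
(-0.003, 0.003) 80 6 r 27.1 26.6 br 150.0
(-0.003, 0.003) 90 6 r 27.0 25.9 br 159.0
(-0.003, 0.003) 100 8 r 26.6 25.5 br 137.0
(-0.003, 0.003) 110 8 r 26.2 23.0 br 181.0
(-0.003, 0.003) 120 12 r 25.9 17.3 br 168.0
(-0.003, 0.003) 130 13 r 24.0 18.3 br 155.0
(-0.003, 0.003) 140 7 r 27.5 25.3 br 200.0
(-0.003, 0.003) 150 4 r 28.8 25.2 br 195.0
(-0.003, 0.003) 160 7 r 29.2 26.8 br 211.0
(-0.003, 0.003
[... 497 characters left out ...]
 r 26.5 26.5 br 115.0
(0.003, 0.009) 170 2 r 26.3 26.3 br 149.0
(0.009, 0.02) 20 1 r 27.6 27.6 br 133.0
(0.009, 0.02) 30 3 r 28.2 26.7 br 128.0
(0.009, 0.02) 40 4 r 28.1 27.1 br 90.0
(0.009, 0.02) 50 4 r 28.1 27.8 br 84.0
(0.009, 0.02) 60 7 r 28.3 26.7 br 81.0
(0.009, 0.02) 70 7 r 28.0 27.3 br 81.0
(0.009, 0.02) 80 8 r 26.8 25.4 br 81.0
(0.009, 0.02) 90 11 r 27.8 26.9 br 81.0
(0.009, 0.02) 100 8 r 27.2 24.4 br 82.0
(0.009, 0.02) 110 8 r 27.9 26.2 br 84.0
(0.009, 0.02) 120 7 r 27.3 26.1 br 87.0
(0.009, 0.02) 130 6 r 27.6 26.4 br 81.0
(0.009, 0.02) 140 5 r 27.2 26.4 br 82.0
(0.009, 0.02) 150 5 r 27.2 26.9 br 87.0
(0.009, 0.02) 160 3 r 27.3 26.5 br 104.0
(0.009, 0.02) 170 3 r 27.6 26.3 br 143.0
```

View pics/s.png

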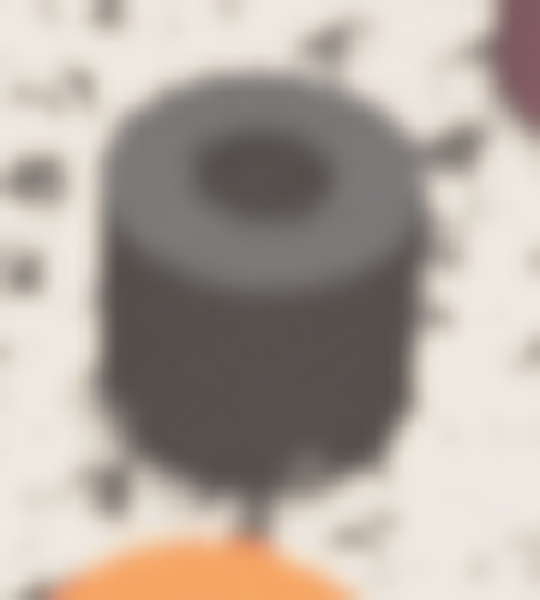

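Keys are visible at about −52°/128° in the peg frame. A notch shows at crop (308,460), at azimuth ≈122°, so I predict a turn of about −39°. I'll pre-turn −27°, descend to touch, then sweep.

step_arm(
  rows=[
    [0, 0, 0, 5.44, 1.98, -6.89],
    [0, 0, 0, 5.44, 1.98, -6.89],
    [0, 0, 0, 5.44, 1.98, -6.89],
    [0.003, 0.0011, -0.0038, 0, 0, 0],
    [0.003, 0.0011, -0.0038, 0, 0, 0],
    [0.003, 0.0011, -0.0038, 0, 0, 0],
    [0.003, 0.0011, -0.0038, 0, 0, 0],
    [0, 0, 0, 0, 0, 0],
    [0, 0, 0, 0, 0, 0],
  ],
)

```text
time: 11.65
position: [0.4849, 0.2578, 0.2494]
tool_rot: [0.821, 0.456, 0.338, 0.054]
ft_force: [0.4, 0.3, -1.6]
grip_width: 0.0553
grip_force: 30.0
```

```bash
python3 f.py
```

```text
11.65 rel mm [-2.0000e-02 -5.0000e-02  2.1464e+02] tilt xy [-0.05  0.  ] roll 38.1 F [-0.65  0.1  -1.53] M [-0.041  0.483  0.026] q456 [ 164.   10. -116.] 0.0553
```

step_arm(
  rows=[
    [0.0006, 0.0002, -0.0008, 0, 0, 0],
    [0.0006, 0.0002, -0.0008, 0, 0, 0],
    [0.0006, 0.0002, -0.0008, 0, 0, 0],
    [0.0006, 0.0002, -0.0008, 0, 0, 0],
    [0.0006, 0.0002, -0.0008, 0, 0, 0],
    [0.0006, 0.0002, -0.0008, 0, 0, 0],
    [0, 0, 0, 0, 0, 0],
    [0, 0, 0, 0, 0, 0],
  ],
)

```text
time: 12.65
position: [0.4886, 0.259, 0.2447]
tool_rot: [0.821, 0.456, 0.338, 0.054]
ft_force: [2.5, 0.1, -2.1]
grip_width: 0.0551
grip_force: 30.0
```

```bash
python3 f.py
```

```text
12.65 rel mm [-9.0000e-02 -1.4000e-01  2.0849e+02] tilt xy [-0.07  0.  ] roll 38.1 F [ 0.51 -0.81 -3.1 ] M [0.034 0.365 0.058] q456 [ 165.   10. -116.] 0.0551
```

step_arm(
  rows=[
    [0.0006, 0.0002, -0.0008, 0, 0, 0],
    [0.0006, 0.0002, -0.0008, 0, 0, 0],
    [0, 0, 0, 0, 0, 0],
  ],
)

```text
time: 13.02
position: [0.4896, 0.2593, 0.2433]
tool_rot: [0.821, 0.456, 0.338, 0.054]
ft_force: [-1.4, -1.0, 2.0]
grip_width: 0.0552
grip_force: 30.0
```

```bash
python3 f.py
```

```text
13.03 rel mm [-1.1000e-01 -1.8000e-01  2.0678e+02] tilt xy [-0.09  0.  ] roll 38.1 F [-0.01 -0.44  2.57] M [0.044 0.184 0.033] q456 [ 165.   11. -116.] 0.0552
```

Contact felt at the key tops (about +4 N axial). Now a little more preload, then I sweep in −3° steps.

step_arm(
  rows=[
    [0.0003, 0.0001, -0.0004, 0, 0, 0],
    [0, 0, 0, 1.81, 0.66, -2.3],
    [0, 0, 0, 0, 0, 0],
  ],
)

```text
time: 13.4
position: [0.4899, 0.2595, 0.2429]
tool_rot: [0.833, 0.435, 0.34, 0.045]
ft_force: [-1.1, -0.0, 4.0]
grip_width: 0.055
grip_force: 30.0
```

step_arm(
  rows=[
    [0, 0, 0, 1.81, 0.66, -2.3],
    [0, 0, 0, 0, 0, 0],
  ],
)

```text
time: 13.65
position: [0.4899, 0.2595, 0.2429]
tool_rot: [0.844, 0.413, 0.341, 0.036]
ft_force: [-1.9, -0.0, 5.0]
grip_width: 0.0549
grip_force: 30.0
```

step_arm(
  rows=[
    [0, 0, 0, 1.81, 0.66, -2.3],
    [0, 0, 0, 0, 0, 0],
  ],
)

```text
time: 13.9
position: [0.4902, 0.2597, 0.2427]
tool_rot: [0.854, 0.391, 0.342, 0.027]
ft_force: [0.4, 2.3, 0.5]
grip_width: 0.0555
grip_force: 30.0
```

step_arm(
  rows=[
    [0, 0, 0, 1.81, 0.66, -2.3],
    [0, 0, 0, 0, 0, 0],
  ],
)

```text
time: 14.15
position: [0.4903, 0.2597, 0.2426]
tool_rot: [0.864, 0.369, 0.342, 0.019]
ft_force: [1.8, 2.0, 0.9]
grip_width: 0.0555
grip_force: 30.0
```

The force dropped at the third step, so the notches are over the keys. I go down.

step_arm(
  rows=[
    [0.0006, 0.0002, -0.0008, 0, 0, 0],
    [0.0006, 0.0002, -0.0008, 0, 0, 0],
    [0, 0, 0, 0, 0, 0],
  ],
)

```text
time: 14.52
position: [0.4915, 0.2598, 0.2411]
tool_rot: [0.864, 0.368, 0.342, 0.018]
ft_force: [3.4, 1.0, 0.9]
grip_width: 0.0552
grip_force: 30.0
```

```bash
python3 f.py
```

```text
14.53 rel mm [-1.0000e-02 -4.1000e-01  2.0385e+02] tilt xy [-0.09  0.03] roll 26.1 F [ 3.28 -0.22 -1.63] M [ 0.05  -0.158  0.03 ] q456 [ 165.   11. -105.] 0.0552
```

step_arm(
  rows=[
    [0.0009, 0.0003, -0.0005, 0, 0, 0],
    [0.0006, 0.0002, -0.0008, 0, 0, 0],
    [0.0006, 0.0002, -0.0008, 0, 0, 0],
    [0, 0, 0, 0, 0, 0],
  ],
)

```text
time: 15.02
position: [0.4934, 0.2606, 0.2389]
tool_rot: [0.865, 0.368, 0.342, 0.018]
ft_force: [2.0, 0.5, 1.7]
grip_width: 0.0552
grip_force: 30.0
```

```bash
python3 f.py
```

```text
15.03 rel mm [ 1.1000e-01 -3.2000e-01  2.0088e+02] tilt xy [-0.06  0.02] roll 26.1 F [ 2.68 -0.22  0.01] M [-0.002 -0.149  0.04 ] q456 [ 165.   11. -105.] 0.0552
```

step_arm(
  rows=[
    [0.0006, 0.0002, -0.0008, 0, 0, 0],
    [0, 0, 0, 0, 0, 0],
  ],
)

```text
time: 15.28
position: [0.4939, 0.2608, 0.2382]
tool_rot: [0.865, 0.368, 0.342, 0.018]
ft_force: [2.1, 1.9, 3.2]
grip_width: 0.0556
grip_force: 30.0
```

step_arm(
  rows=[
    [0.0006, 0.0002, -0.0008, 0, 0, 0],
    [0, 0, 0, 0, 0, 0],
  ],
)

```text
time: 15.52
position: [0.4944, 0.261, 0.2375]
tool_rot: [0.864, 0.368, 0.342, 0.018]
ft_force: [0.3, 1.2, 3.5]
grip_width: 0.0548
grip_force: 30.0
```

```bash
python3 f.py
```

```text
15.53 rel mm [ 5.0000e-02 -2.7000e-01  1.9909e+02] tilt xy [-0.07  0.01] roll 26.1 F [2.84 1.03 2.25] M [-0.058 -0.292  0.023] q456 [ 165.   11. -105.] 0.0548
```

step_arm(
  rows=[
    [0.0004, 0.0001, -0.0005, 0, 0, 0],
    [0, 0, 0, 0, 0, 0],
  ],
)

```text
time: 15.78
position: [0.4947, 0.2611, 0.2372]
tool_rot: [0.864, 0.368, 0.342, 0.018]
ft_force: [-0.0, 0.8, 5.4]
grip_width: 0.0555
grip_force: 30.0
```

```bash
python3 f.py
```

```text
15.78 rel mm [ 3.000e-02 -3.000e-01  1.986e+02] tilt xy [-0.08  0.01] roll 26.1 F [3.68 0.71 3.99] M [-0.048 -0.352  0.052] q456 [ 165.   11. -105.] 0.0555
```

step_arm(
  rows=[
    [0, 0, 0, 0, 0, 0],
    [0, 0, 0, 0, 0, 0],
    [0, 0, 0, 0, 0, 0],
    [0, 0, 0, 0, 0, 0],
  ],
  jaw=0.08,
)

```text
time: 16.27
position: [0.4945, 0.2609, 0.2364]
tool_rot: [0.865, 0.368, 0.341, 0.018]
ft_force: [-0.0, -0.1, 0.1]
grip_width: 0.0787
grip_force: 0.0
```

step_arm(
  rows=[
    [-0.003, -0.0011, 0.0038, 0, 0, 0],
    [-0.006, -0.0022, 0.0076, 0, 0, 0],
    [-0.006, -0.0022, 0.0076, 0, 0, 0],
    [-0.006, -0.0022, 0.0076, 0, 0, 0],
    [-0.006, -0.0022, 0.0076, 0, 0, 0],
    [-0.006, -0.0022, 0.0076, 0, 0, 0],
    [-0.006, -0.0022, 0.0076, 0, 0, 0],
    [-0.006, -0.0022, 0.0076, 0, 0, 0],
    [-0.006, -0.0022, 0.0076, 0, 0, 0],
    [-0.006, -0.0022, 0.0076, 0, 0, 0],
    [0, 0, 0.02, 0, 0, 0],
    [0, 0, 0.02, 0, 0, 0],
  ],
)

```text
time: 17.77
position: [0.4368, 0.2412, 0.3294]
tool_rot: [0.864, 0.369, 0.341, 0.013]
ft_force: [0.5, -0.5, 0.1]
grip_width: 0.0802
grip_force: 0.0
```

```bash
python3 f.py; python3 - <<'E'
from fit import *
X,Y,Z=axes(np.radians(200.))
c=camera("side");W=pts(c)
cv2.imwrite("pics/e.png",cv2.resize(c["pixels"][170:320,180:380],(800,600),interpolation=cv2.INTER_CUBIC))
for n,V in(("side",W),("top",pts(camera("top")))):
    d=V.reshape(-1,3)-[.6145,.305,.085];h=d@Z;r=np.hypot(d@X,d@Y)
    k=(r>.013)&(r<.026)&(h>.035)&(h<.065);print(n,k.sum(),"top face h",np.percentile(h[k],[10,50,90]).round(4),"r of top ctr",np.mean((d@X)[k]).round(4),np.mean((d@Y)[k]).round(4))
E
```

```text
17.77 rel mm [ 12.46   0.8  308.53] tilt xy [ 0.04 -0.58] roll 26.1 F [ 0.32 -0.65 -0.16] M [-0.007  0.344  0.04 ] q456 [119.   4. -59.] 0.0802
side 228 top face h [0.0481 0.049  0.0499] r of top ctr 0.0024 0.0034
top 287 top face h [0.0484 0.0503 0.052 ] r of top ctr 0.0041 0.0024
```

View pics/e.png

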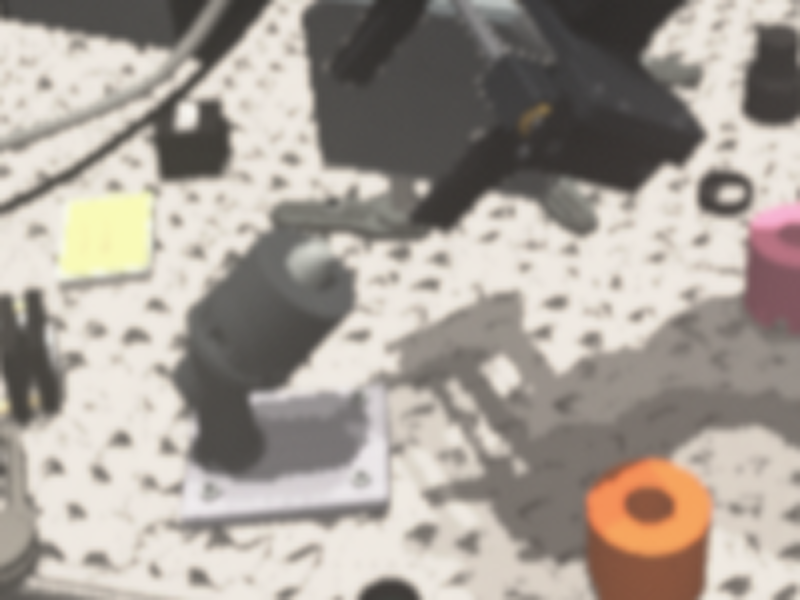

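The sleeve (crop ~270,310) sits home on the seat with the peg tip protruding (310,260). Its top face is 49–50 mm above the seat, and the gripper is clear.

```bash
python3 -c "
from rig import *
print(hand_in())"
```

```text
the job is handed in; nothing more can be done
None
```

The sleeve is threaded on the peg, its notches are over the keys, and it sits fully home (top face measured 49–50 mm above the seat); I let go, backed the gripper clear and handed the job in at about 18 s, with no verdict returned.

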